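# Fetch the drive coupling from under the case's cover plate

## Robot

A 6-joint arm with a two-finger parallel gripper is mounted at the origin on the work surface. World frame = base frame: x ahead of the robot, y to its left, z up, the work surface at z = 0. Lengths are in m, angles in rad, forces in N, time in s.
With the tool pointing down it reaches from about 0.325 to 0.775 m from the base axis. Payload 9.3 kg.
Tool frame: the origin (TCP) lies midway between the tips of the shut fingers; the grasp point (between the pads) lies 19 mm behind it (bot.tcp_to_grasp is the z of the grasp point in the tool frame, in m); z points along the fingers, y is the line along which they close (so a half turn about z gives the same grasp; the last joint's range is limited). The gripper opens to 85 mm and grips with 20 to 120 N. Pads are 22 mm wide; open, the fingers measure 114 mm over their backs; the gripper's body (76 mm by 85 mm) begins 54 mm behind the grasp point. The pads swing forward as they close: fully open they stand 13 mm farther back than shut.
Start: joints at [-1.283, 0.259, 0.021, 1.334, 0, 1.418], TCP at [0.235, -0.497, 0.231] pointing down, gripper open.
Joint ranges: [-3.04, 3.04], [-0.91, 1.82], [-1.04, 1.36], [-1.92, 1.95], [-1.52, 1.45], [-3.14, 3.14]. Speed limits (rad/s): [2.22, 2.22, 2.79, 3.14, 3.14, 3.14].

## Interface

Orientations are given as a unit quaternion [w, x, y, z].
In Python, from plant import bot gives the robot as it stands.
- The arm moves only by the shell command python3 -m inch 'ROWS' [FORCE]. ROWS is JSON, a list that holds one entry, the list of rows, each a list of 7 numbers: the shift along the world's x, y, z in mm, then the turn, a rotation vector about the world's x, y, z in degrees, then the closure, from 0 (fully open) to 1 (shut). In form: [[[tx, ty, tz, rx, ry, rz, grip], ...]]. A call has 1 to 20 rows; each row shifts and turns the commanded pose from where the row before left it; what a row does not reach is not made up. A row lasts 1/10 s, in which the tool goes at most 50 mm and 8.59 degrees, less where a joint would pass 70% of its speed; a pose out of reach is approached as far as the arm can. A call with a gripper value outside its range is refused whole. The fingers move at their own pace and stop on an object; FORCE is the grip in N (left out, the last holds). Time passes only in rows, so rows that do not move let the fingers close. It gives the time, the measured TCP pose, the force, the opening and the grip force at its end, in the units of the state.
- bot.read_state(): the state, without advancing time (a new reading comes with each control period).
- bot.grab_frame(name): name is "side" or "top"; returns a dict with "image" (480x640x3 uint8, blue, green, red), "fx", "fy", "cx", "cy" (pixels), "R" (3x3) and "t" (3): a world point X has camera coordinates R X + t. Camera axes: x right, y down, z forward; pixel columns grow to the right and rows downward; lengths in m; the calibration is good to about 2 mm. A picture is of the moment at which its call begins. There is no depth.
- bot.sign_off(): hands the job in; it is judged then, once.
The state is a dict: "time": time; "joint_positions": joint angles; "qd": joint speeds; "joint_efforts": joint torques, N m; "ee_pos": TCP position; "tcp_rot": TCP orientation; "force": force on the tool from outside, world axes, zero at the start; "ft_torque": the same for the moment, N m; "grip_width": finger opening in m; "grip_force": force on a finger pad.
Only numpy, scipy, OpenCV 4.12 (cv2) and the standard library are available. Lean on these libraries where they do the work, as an engineer would, in place of code of your own. Each camera call takes 0.05 s, during which the arm holds its last target. There are 200 camera calls.

## Task

The mixer's brass drive coupling is in one of the three pockets of the grey attachment case, under the loose metal cover plate. Slide the cover plate along the case, without lifting it off, until it lies flat on the case's bare deck and all three pockets are open; then lift the brass coupling out of its pocket and stand it upright in the white tray. Leave the cover lying on the deck.

Things in the scene. Friction and masses are not known exactly. Their poses are not given: they have to be found in the camera images.
- case: Grey case, 112 x 330 x 44 mm (its x, y, z), fixed; origin centre of underside. Pockets 100 (x) by 48 (y) mm, 38 deep, floors at z = 6 mm, centred at x = 0, y = -136, -83, -30 mm, walls 5 mm. From y = -6 to +165 mm: bare solid deck, level with the pocket rims. One part per pocket, which varies: brass coupling, silver cone nozzle, blue cap.
- cover: Loose silver plate, 108 x 156 x 4 mm (its x, y, z), 0.3 to 0.55 kg, on the case over the pockets, axes nearly along the case's; origin centre of underside. Slides freely, no guides. Red grip rib at its middle: 50 mm along x, 16 mm thick in y, from z = 4 to 30 mm. At about y = +84 mm of the case it lies on the deck and clears all pockets.
- coupling: Brass round part standing upright in a pocket, within 8 mm of its centre: 28 mm diameter up to z = 26 mm, then a 20 mm boss with a dark bore; 32 mm high, its top 6 mm below the case's top; about 0.11 kg. Origin: centre of its underside, z up its axis.
- tray: White square tray, fixed to the counter, 140 by 140 mm, 18 mm high, walls and floor 4 mm thick (inner floor 4 mm above the counter). Origin: centre of its underside.
There are look-alikes about, which are no part of the job. What is meant by the cover is not pink, and is the larger of those in its own colour.

How it is judged:
On the way, in this order (a step that is already met when the one before it is completed fails the run):
1. the cover plate lies flat on the deck and the pockets are open (y of cover in the frame of case between 0.062 and 0.125 m and x of cover in the frame of case between -0.03 and 0.03 m and z of cover in the frame of case between 0.038 and 0.052 m and angle between cover's own z axis and vertical below 0.1 rad), for 0.2 s.
2. the coupling is lifted clear of the case while the pockets are open (all of step 1 and z of coupling in the frame of case above 0.055 m), for 0.1 s.
At the end, for the whole second after the job is handed in: The brass coupling stands upright (within 10 degrees) and at rest on the white tray's floor, anywhere inside its rim, and the cover plate lies flat and at rest on the case's top over the deck: its centre 62 to 125 mm from the case's centre towards +y and within 30 mm of the case's centre line (all of step 1 and x of coupling in the frame of tray between -0.052 and 0.052 m and y of coupling in the frame of tray between -0.052 and 0.052 m and z of coupling in the frame of tray below 0.012 m and angle between coupling's own z axis and vertical below 0.17 rad and linear speed of each of coupling, cover below 0.02 m/s); the robot touches nothing.
It fails at once if the cover plate is lifted off the case (raised more than 15 mm or tipped more than 15 degrees) (z of cover in the frame of case above 0.059 m or angle between cover's own z axis and vertical above 0.26 rad).
It fails at once if the cover plate falls off the case (z of cover in the frame of case below 0.03 m).
It also fails if it takes over 56 s, if anything falls off the work surface, if the arm or the gripper's body presses on something with over 40 N, if the wrist force passes 120 N, or if a joint passes its speed limit or range.

## Working session

There is one attempt and no reset: what is moved stays moved. The work goes in short steps, Python scripts to look and compute and a shell command to move; the robot and the scene stay as the last step left them, time stands still between calls to the robot, and variables do not carry over. Pictures are saved under pics/ and viewed, at most 10 in all, crops included, and the job is handed in when it is done.

```bash
mkdir -p pics; ls; python3 - <<'E'
from plant import bot
import cv2
for n in("top","side"):
    f=bot.grab_frame(n);cv2.imwrite(f"pics/{n}0.png",f["image"]);print(n,f["fx"],f["cx"],f["cy"],f["R"],f["t"])
print(bot.read_state(),bot.tcp_to_grasp)
E
```

```text
pics
top 518.9329908487898 321.37755464239376 241.4985437475113 [[ 0.10925902 -0.99400022 -0.00510209]
 [-0.96348604 -0.10463987 -0.2464653 ]
 [ 0.24445268  0.03184434 -0.96913819]] [-0.13407069  0.51637852  0.70631019]
side 438.84792418271746 324.7471284620113 238.43656580658813 [[ 0.99989333 -0.00613463  0.01325479]
 [ 0.0040494  -0.75550042 -0.65513565]
 [ 0.01403301  0.65511944 -0.75539499]] [-0.5077572  -0.0337944   0.83336977]
{'time': 0.1, 'joint_positions': array([-1.28258606e+00,  2.59145011e-01,  2.08384221e-02,  1.33369922e+00,
       -6.12186703e-06,  1.41819220e+00]), 'qd': array([-0.00071812, -0.00031948,  0.00139178,  0.00018348,  0.0011164 ,
       -0.00035026]), 'joint_efforts': array([ 5.12988496e-03, -5.56694555e+01,  3.45068622e+01,  1.16170401e-02,
       -1.90147703e-04,  5.43407538e-06]), 'ee_pos': array([ 0.23459202, -0.49718365,  0.23072197]), 'tcp_rot': array([-6.03141845e-04,  9.75808327e-01,  2.18626951e-01, -4.40256333e-05]), 'force': array([-1.06899613, -0.43456888,  0.07368673]), 'ft_torque': array([-0.01479319,  0.04818474, -0.03881576]), 'grip_force': 0.0, 'grip_width': 0.0857942960253269} -0.0187
```

View pics/top0.png

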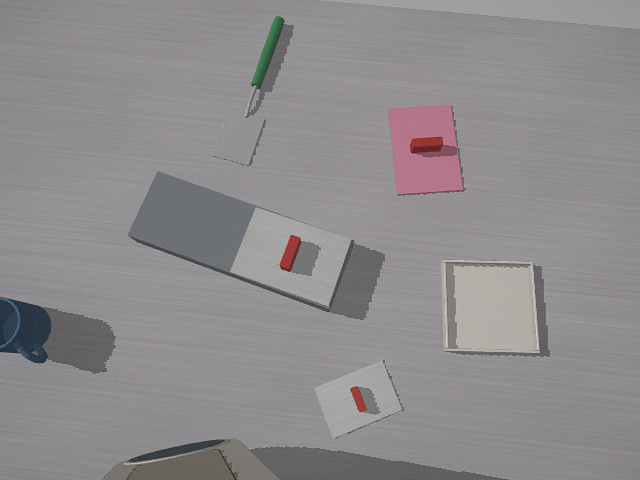

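View pics/side0.png

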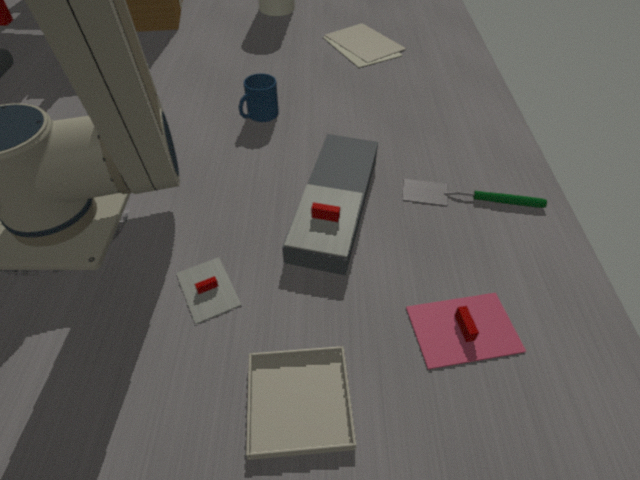

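The candidates for the cover are the silver plate on the case (top image 291,253), the pink plate (426,150) and the small silver plate (358,398). The one on the case fits: it isn't pink, it's the larger of the two silver ones, and it covers the pockets. I'll measure it and confirm with a crop.

```bash
cat > h.py <<'E'
from plant import bot
import cv2, numpy as np
def ray(f,p,z):
    d=np.c_[(np.array(p,float)-[f["cx"],f["cy"]])/[f["fx"],f["fy"]],np.ones(len(p))]@f["R"]
    c=-f["R"].T@f["t"]; return c+d*((z-c[2])/d[:,2])[:,None]
def comp(m,p):
    n,l,s,c=cv2.connectedComponentsWithStats(m.astype(np.uint8)); 
    return (l==l[p[1],p[0]]).astype(np.uint8)
def quad(m):
    c=max(cv2.findContours(m,0,1)[0],key=cv2.contourArea); h=cv2.convexHull(c)
    for e in np.arange(.01,.1,.005):
        q=cv2.approxPolyDP(h,e*cv2.arcLength(h,True),True)[:,0]
        if len(q)<=4: break
    return q
def show(name,q,P):
    c=P.mean(0);e=np.diff(np.r_[P,P[:1]],axis=0)[:,:2]
    print(name,q.tolist(),"ctr",c.round(4),"edges mm",(np.linalg.norm(e,axis=1)*1e3).round(),"ang",np.degrees(np.arctan2(e[:,1],e[:,0])).round(1))
E
python3 - <<'E'
from h import *
f=bot.grab_frame("top");im=f["image"].astype(int);b,g,r=im[...,0],im[...,1],im[...,2]
for p in[(200,200),(270,280),(490,300),(60,150),(280,290)]:print(p,im[p[1],p[0]])
red=(r>110)&(g<80)
print("cam",-f["R"].T@f["t"])
for n,m,p,z in[("cover",(im.min(2)>160),(270,240),.048),("deck",(abs(im.mean(2)-im[200,200].mean())<12),(200,200),.044),("tray",(r-b>8)&(r>140),(490,300),.004),("rib",red,(291,253),.074)]:
    q=quad(comp(m,p));show(n,q,ray(f,q,z))
cv2.imwrite("pics/crop.png",cv2.resize(f["image"][160:320,110:400],None,fx=2.7,fy=2.7))
g=bot.grab_frame("side");im=g["image"].astype(int)
q=quad(comp((im[...,2]>110)&(im[...,1]<80),(325,212)));show("rib side",q,ray(g,q,.074))
E
```

```text
(200, 200) [114 112 107]
(270, 280) [161 162 163]
(490, 300) [168 175 177]
(60, 150) [147 144 147]
(280, 290) [118 112 112]
cam [ 0.33951251 -0.1017245   0.81109752]
cover [[256, 208], [348, 245], [330, 298], [231, 271]] ctr [ 0.5062 -0.0334  0.048 ] edges mm [153.  85. 154. 105.] ang [-106.4  167.4   80.9  -12.9]
deck [[280, 214], [229, 272], [128, 234], [158, 171]] ctr [0.5432 0.1153 0.044 ] edges mm [118. 168. 110. 207.] ang [ 146.8   75.6  -14.  -103.9]
tray [[441, 262], [532, 262], [539, 352], [444, 350]] ctr [ 0.4691 -0.3452  0.004 ] edges mm [144. 140. 144. 137.] ang [ -83.8 -175.1   95.1    4.9]
rib [[292, 235], [299, 239], [287, 268], [280, 262]] ctr [ 0.5063 -0.0329  0.074 ] edges mm [12. 47. 14. 44.] ang [-114.2  165.    55.5  -16.3]
rib side [[639, 0], [639, 479], [0, 479], [0, 0]] ctr [0.5105 0.2043 0.074 ] edges mm [1502.  706. 1432. 1970.] ang [-115.6  179.8  115.4    1.7]
```

View pics/crop.png

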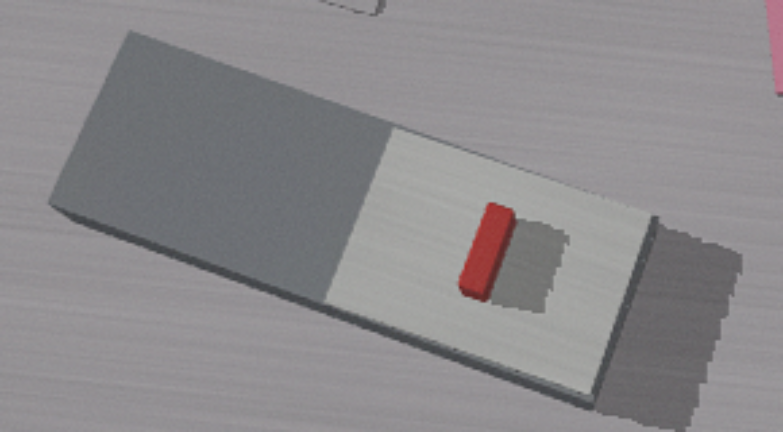

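The crop shows the large silver plate with its red rib (crop 487,250) over the pocket end of the grey case, and the bare deck to the left. This is the cover. Next I'll refine from the corner pixels.

```bash
python3 - <<'E'
from h import *
f=bot.grab_frame("top")
o=lambda l:np.array(l)/2.7+[110,160]
q=o([(393,126),(655,215),(594,396),(325,302)]);P=ray(f,q,.048);show("cover",q.round(),P)
D=ray(f,o([(130,31),(50,204)]),.044);print("deck end mid",D.mean(0),"len",np.linalg.norm(D[0]-D[1]),"ang",np.degrees(np.arctan2(*(D[0]-D[1])[1::-1])))
m=D.mean(0)[:2];c=P.mean(0)[:2];d=m-c;print("cover->deck end",np.linalg.norm(d),"dir",np.degrees(np.arctan2(d[1],d[0])))
s=bot.grab_frame("side");im=s["image"].astype(int)
mm=comp((im[...,2]>100)&(im[...,1]<70),(325,207));mom=cv2.moments(mm,True);p=[(mom["m10"]/mom["m00"],mom["m01"]/mom["m00"])];print("rib side",p,mom["m00"],ray(s,p,.066))
im=f["image"].astype(int);mm=comp((im[...,2]>100)&(im[...,1]<80),(291,253));mom=cv2.moments(mm,True);p=[(mom["m10"]/mom["m00"],mom["m01"]/mom["m00"])];print("rib top",p,ray(f,p,.070))
S=bot.read_state();from scipy.spatial.transform import Rotation as R
w=S["tcp_rot"];M=R.from_quat(np.r_[w[1:],w[0]]).as_matrix();print("tool y",M[:,1],np.degrees(np.arctan2(M[1,1],M[0,1])),S["ee_pos"])
E
```

```text
cover [[256.0, 207.0], [353.0, 240.0], [330.0, 307.0], [230.0, 272.0]] ctr [ 0.5055 -0.0348  0.048 ] edges mm [158. 108. 158. 108.] ang [-103.2  167.4   77.   -12.4]
deck end mid [0.56458493 0.20555833 0.044     ] len 0.11131137600886166 ang -13.329837535049084
cover->deck end 0.24755614464674996 dir 76.19274926149019
rib side [(325.5944055944056, 207.01398601398603)] 143.0 [[ 0.50827133 -0.0259147   0.066     ]]
rib top [(289.3333333333333, 252.04237288135593)] [[ 0.50551182 -0.03239781  0.07      ]]
tool y [ 4.26670845e-01 -9.04406861e-01 -4.69233009e-04] -64.74352866523222 [ 0.23465079 -0.49733048  0.23105667]
```

```bash
python3 -m inch '[[[17,29,-4,0,0,-2.4,0],[17,29,-4,0,0,-2.4,0],[17,29,-4,0,0,-2.4,0],[17,29,-4,0,0,-2.4,0],[17,29,-4,0,0,-2.4,0],[17,29,-4,0,0,-2.4,0],[17,29,-4,0,0,-2.4,0],[17,29,-4,0,0,-2.4,0],[17,29,-4,0,0,-2.4,0],[17,29,-4,0,0,-2.4,0],[17,29,-4,0,0,-2.4,0],[17,29,-4,0,0,-2.4,0],[17,29,-4,0,0,-2.4,0],[17,29,-4,0,0,-2.4,0],[17,29,-4,0,0,-2.4,0],[17,29,-4,0,0,-2.4,0],[0,0,0,0,0,0,0],[0,0,0,0,0,0,0]]]' 30
cat >> h.py <<'E'
from scipy.spatial.transform import Rotation as R
def st():
    S=bot.read_state();w=S["tcp_rot"];M=R.from_quat(np.r_[w[1:],w[0]]).as_matrix()
    print("t",S["time"],"tcp",S["ee_pos"].round(4),"tool y ang",np.degrees(np.arctan2(M[1,1],M[0,1])).round(2),"z",M[:,2].round(3),"w",round(S["grip_width"],4),"gf",S["grip_force"],"F",S["force"].round(1),"q",S["joint_positions"].round(2));return S,M
E
python3 - <<'E'
from h import *
st()
a=bot.grab_frame("top")["image"];b=bot.grab_frame("side")["image"]
cv2.imwrite("pics/p1.png",np.vstack([cv2.resize(a[140:340,100:420],(640,400)),cv2.resize(b[80:280,200:520],(640,400))])[:,:][:800])
cv2.imwrite("pics/p1.png",cv2.resize(np.hstack([a[140:340,140:400],b[110:310,200:460]]),(800,308)))
E
```

```text
time: 2.1
ee_pos: [0.5066, -0.0329, 0.167]
tcp_rot: [0.0, 0.993, -0.114, -0.0]
force: [-0.2, 0.1, 0.1]
grip_width: 0.0855
grip_force: 0.0
t 2.1 tcp [ 0.5066 -0.0329  0.167 ] tool y ang -103.09 z [-0.001 -0.    -1.   ] w 0.0855 gf 0.0 F [-0.2  0.1  0.1] q [-0.23  0.22 -0.2   1.15 -0.    3.14]
```

View pics/p1.png

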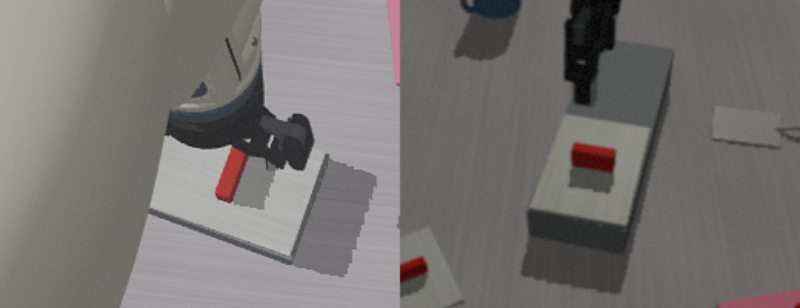

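The picture shows the gripper over the rib (left panel 230,175) with the cover flush on the case. Joint 6 is at its limit, so I'll use the half-turn grasp and descend while turning.

```bash
python3 -m inch '[[[0,0,-3,0,0,8.5,0],[0,0,-3,0,0,8.5,0],[0,0,-3,0,0,8.5,0],[0,0,-3,0,0,8.5,0],[0,0,-3,0,0,8.5,0],[0,0,-3,0,0,8.5,0],[0,0,-3,0,0,8.5,0],[0,0,-3,0,0,8.5,0],[0,0,-3,0,0,8.5,0],[0,0,-3,0,0,8.5,0],[0,0,-3,0,0,8.5,0],[0,0,-3,0,0,8.5,0],[0,0,-3,0,0,8.5,0],[0,0,-3,0,0,8.5,0],[0,0,-3,0,0,8.5,0],[0,0,-3,0,0,8.5,0],[0,0,-3,0,0,8.5,0],[0,0,-3,0,0,8.5,0],[0,0,-3,0,0,8.5,0],[0,0,-3,0,0,8.5,0]]]' 30 && python3 -m inch '[[[0,0,0,0,0,8.0,0],[0,0,0,0,0,1.7,0],[0,0,0,0,0,0,0],[0,0,0,0,0,0,0]]]'; python3 -c "
from h import *
st()"
```

```text
time: 4.2
ee_pos: [0.5063, -0.0346, 0.1075]
tcp_rot: [0.0, 0.199, 0.98, -0.0]
force: [-1.5, -0.0, -0.6]
grip_width: 0.0855
grip_force: 0.0
time: 4.6
ee_pos: [0.5066, -0.0339, 0.1075]
tcp_rot: [0.0, 0.119, 0.993, -0.0]
force: [-0.4, -0.2, -0.2]
grip_width: 0.0851
grip_force: 0.0
t 4.6 tcp [ 0.5066 -0.0339  0.1075] tool y ang 76.32 z [ 0. -0. -1.] w 0.0851 gf 0.0 F [-0.4 -0.2 -0.2] q [-0.23  0.26 -0.31  1.   -0.    0.01]
```

```bash
python3 -m inch '[[[0,0,-15,0,0,0,0],[0,0,-15,0,0,0,0],[0,0,-15,0,0,0,0],[0,0,-10,0,0,0,0],[0,0,0,0,0,0,0],[0,0,0,0,0,0,0.5],[0,0,0,0,0,0,0.6],[0,0,0,0,0,0,0.7],[0,0,0,0,0,0,0.8],[0,0,0,0,0,0,1],[0,0,0,0,0,0,1],[0,0,0,0,0,0,1],[0,0,0,0,0,0,1],[0,0,0,0,0,0,1]]]' 40; python3 -c "
from h import *
st()"
```

```text
time: 6.0
ee_pos: [0.5069, -0.0334, 0.0527]
tcp_rot: [0.0, 0.117, 0.993, 0.0]
force: [-1.5, 0.6, 5.8]
grip_width: 0.0154
grip_force: 40.3
t 6.0 tcp [ 0.5069 -0.0334  0.0527] tool y ang 76.55 z [ 0.001 -0.    -1.   ] w 0.0154 gf 40.2775114774704 F [-1.5  0.6  5.8] q [-0.23  0.31 -0.39  0.87  0.    0.  ]
```

```bash
python3 -m inch '[[[1,5,0,0,0,0,1],[2.5,10,0,0,0,0,1],[2.5,10,0,0,0,0,1],[2.5,10,0,0,0,0,1],[2.5,10,0,0,0,0,1],[2.5,10,0,0,0,0,1],[2.5,10,0,0,0,0,1],[2.5,10,0,0,0,0,1],[2.5,10,0,0,0,0,1],[0,0,0,0,0,0,1]]]'; python3 -c "
from h import *
st()"
```

```text
time: 7.0
ee_pos: [0.5283, 0.0525, 0.0527]
tcp_rot: [0.001, 0.117, 0.993, 0.0]
force: [-0.1, 2.5, 5.0]
grip_width: 0.0152
grip_force: 40.4
t 7.0 tcp [0.5283 0.0525 0.0527] tool y ang 76.6 z [ 0.001  0.    -1.   ] w 0.0152 gf 40.39070963859558 F [-0.1  2.5  5. ] q [-0.06  0.34 -0.34  0.89  0.    0.17]
```

Going well. I'll finish the slide, release and rise.

```bash
python3 -m inch '[[[2.5,10,0,0,0,0,1],[2.5,10,0,0,0,0,1],[2.5,10,0,0,0,0,1],[2.5,10,0,0,0,0,1],[2.5,10,0,0,0,0,1],[2.5,10,0,0,0,0,1],[2.5,10,0,0,0,0,1],[1,6,0,0,0,0,1],[0,1,0,0,0,0,1],[0,0,0,0,0,0,1],[0,0,0,0,0,0,1],[0,0,0,0,0,0,0.8],[0,0,0,0,0,0,0.6],[0,0,0,0,0,0,0.4],[0,0,0,0,0,0,0.4],[0,0,0,0,0,0,0.4],[0,0,0,0,0,0,0.4]]]'; python3 -c "
from h import *
st()"
```

```text
time: 8.7
ee_pos: [0.5461, 0.1286, 0.0522]
tcp_rot: [-0.0, 0.117, 0.993, 0.0]
force: [0.0, 0.6, 0.3]
grip_width: 0.0515
grip_force: 0.0
t 8.7 tcp [0.5461 0.1286 0.0522] tool y ang 76.56 z [-0.  0. -1.] w 0.0515 gf 0.0 F [0.  0.6 0.3] q [ 0.08  0.39 -0.27  0.91  0.    0.32]
```

```bash
python3 -m inch '[[[0,0,15,0,0,0,0.4],[0,0,15,0,0,0,0.4],[0,0,15,0,0,0,0.4],[0,0,15,0,0,-7.5,0.4],[0,0,15,0,0,-7.5,0.4],[0,0,15,0,0,-7.5,0.4],[0,0,15,0,0,-7.5,0.4],[0,0,15,0,0,-7.5,0.4],[0,0,0,0,0,-7.5,0.4],[0,0,0,0,0,-7.5,0.4],[0,0,0,0,0,-7.5,0.4],[0,0,0,0,0,-7.5,0.4],[0,0,0,0,0,-7.5,0.4],[0,0,0,0,0,-7.5,0.4],[0,0,0,0,0,-7.5,0.4],[0,0,0,0,0,0,0.4],[0,0,0,0,0,0,0.4]]]'; python3 - <<'E'
from h import *
st()
a=bot.grab_frame("top")["image"];b=bot.grab_frame("side")["image"]
cv2.imwrite("pics/a2.png",a);cv2.imwrite("pics/b2.png",b)
cv2.imwrite("pics/p2.png",cv2.resize(np.hstack([a[160:330,180:380],b[110:280,250:450]]),(800,340),interpolation=2))
E
```

```text
time: 10.4
ee_pos: [0.5461, 0.1286, 0.1722]
tcp_rot: [-0.0, 0.784, 0.621, -0.0]
force: [0.1, -0.2, 0.5]
grip_width: 0.0516
grip_force: 0.0
t 10.4 tcp [0.5461 0.1286 0.1722] tool y ang -13.22 z [-0. -0. -1.] w 0.0516 gf 0.0 F [ 0.1 -0.2  0.5] q [ 0.08  0.3  -0.07  1.2  -0.    1.88]
```

View pics/p2.png

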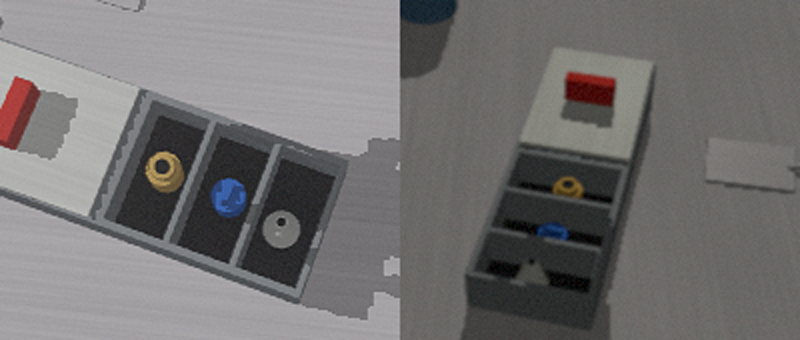

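The left panel shows the cover on the deck and all three pockets open. The brass coupling (163,166) is in the pocket next to the deck, the blue cap (229,196) is in the middle one, and the silver cone (281,229) is in the far one.

```bash
python3 - <<'E'
from h import *
for n,fn,p0 in(("top","a2",(261.5,243)),("side","b2",(334,203.5))):
    f=bot.grab_frame(n);im=f["image"].astype(int)
    m=((im[...,2]-im[...,0])>35)&((im[...,1]-im[...,0])>15)
    yy,xx=np.nonzero(m);k=np.hypot(xx-p0[0],yy-p0[1])<20
    print(n,"bore",ray(f,[p0],.038).round(4),"mask bbox",xx[k].min(),xx[k].max(),yy[k].min(),yy[k].max(),"centroid@.03",ray(f,[(xx[k].mean(),yy[k].mean())],.03).round(4))
O=np.array([.5264,.0451]);e=np.array([.2317,.9728]);print("pocket",O-.03*e)
E
```

```text
top bore [[0.5222 0.0149 0.038 ]] mask bbox 253 271 236 255 centroid@.03 [[0.5197 0.0145 0.03  ]]
side bore [[0.5247 0.0115 0.038 ]] mask bbox 326 341 198 208 centroid@.03 [[0.5249 0.0198 0.03  ]]
pocket [0.519449 0.015916]
```

```bash
python3 -m inch '[[[-4,-19,-10,0,0,0,0.4],[-4,-19,-10,0,0,0,0.4],[-4,-19,-10,0,0,0,0.4],[-4,-19,-10,0,0,0,0.4],[-4,-19,-10,0,0,0,0.4],[-4,-18.5,-10,0,0,0,0.4],[0,0,-12,0,0,0,0.4],[0,0,-12,0,0,0,0.4],[0,0,-12,0,0,0,0.4],[0,0,-12,0,0,0,0.4],[0,0,-10,0,0,0,0.4],[0,0,0,0,0,0,0.4],[0,0,0,0,0,0,0.4]]]'; python3 - <<'E'
from h import *
st()
b=bot.grab_frame("side")["image"]
cv2.imwrite("pics/p3.png",cv2.resize(b[110:280,230:450],(770,595),interpolation=2))
E
```

```text
time: 11.9
ee_pos: [0.5222, 0.0153, 0.0541]
tcp_rot: [-0.0, 0.785, 0.62, -0.0]
force: [0.4, -0.6, 0.2]
grip_width: 0.0511
grip_force: 0.0
t 11.9 tcp [0.5222 0.0153 0.0541] tool y ang -13.42 z [-0.  0. -1.] w 0.0511 gf 0.0 F [ 0.4 -0.6  0.2] q [-0.13  0.33 -0.36  0.88  0.    1.67]
```

View pics/p3.png

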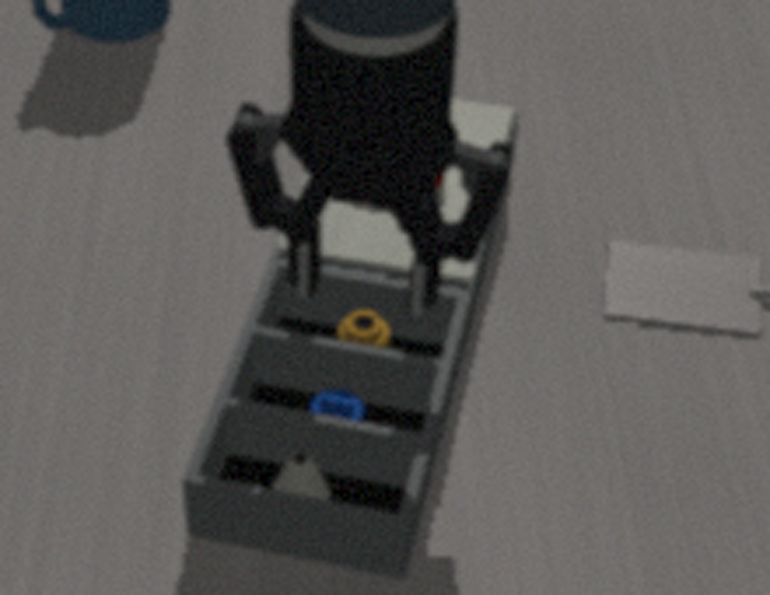

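The fingers (303 and 428) straddle the brass coupling (364,330) and clear the pocket walls. Descend and grip.

```bash
python3 -m inch '[[[0,0,-10,0,0,0,0.4],[0,0,-10,0,0,0,0.4],[0,0,-10,0,0,0,0.4],[0,0,-8,0,0,0,0.4],[0,0,-5,0,0,0,0.4],[0,0,0,0,0,0,0.4],[0,0,0,0,0,0,0.6],[0,0,0,0,0,0,0.7],[0,0,0,0,0,0,0.8],[0,0,0,0,0,0,0.9],[0,0,0,0,0,0,0.9],[0,0,0,0,0,0,0.9],[0,0,0,0,0,0,0.9]]]' 35; python3 -c "
from h import *
st()"
```

```text
time: 13.25
ee_pos: [0.5225, 0.015, 0.0117]
tcp_rot: [0.0, 0.785, 0.619, 0.0]
force: [-1.3, -0.0, 6.3]
grip_width: 0.0259
grip_force: 34.5
t 13.25 tcp [0.5225 0.015  0.0117] tool y ang -13.44 z [ 0.001 -0.    -1.   ] w 0.0259 gf 34.539132714271545 F [-1.3 -0.   6.3] q [-0.13  0.38 -0.42  0.78 -0.    1.67]
```

```bash
python3 -m inch '[[[0,0,3,0,0,0,0.9],[0,0,6,0,0,0,0.9],[0,0,10,0,0,0,0.9],[0,0,10,0,0,0,0.9],[0,0,15,0,0,0,0.9],[0,0,15,0,0,0,0.9],[0,0,15,0,0,0,0.9],[0,0,15,0,0,0,0.9],[0,0,10,0,0,0,0.9],[0,0,0,0,0,0,0.9],[0,0,0,0,0,0,0.9]]]'; python3 - <<'E'
from h import *
st()
b=bot.grab_frame("side")["image"]
cv2.imwrite("pics/p4.png",cv2.resize(b[80:280,220:460],(720,600),interpolation=2))
E
```

```text
time: 14.35
ee_pos: [0.5221, 0.0151, 0.1102]
tcp_rot: [0.0, 0.785, 0.619, 0.0]
force: [-1.1, -0.7, -1.1]
grip_width: 0.0258
grip_force: 34.5
t 14.35 tcp [0.5221 0.0151 0.1102] tool y ang -13.45 z [ 0. -0. -1.] w 0.0258 gf 34.47490990161896 F [-1.1 -0.7 -1.1] q [-0.13  0.28 -0.27  1.02 -0.    1.67]
```

View pics/p4.png

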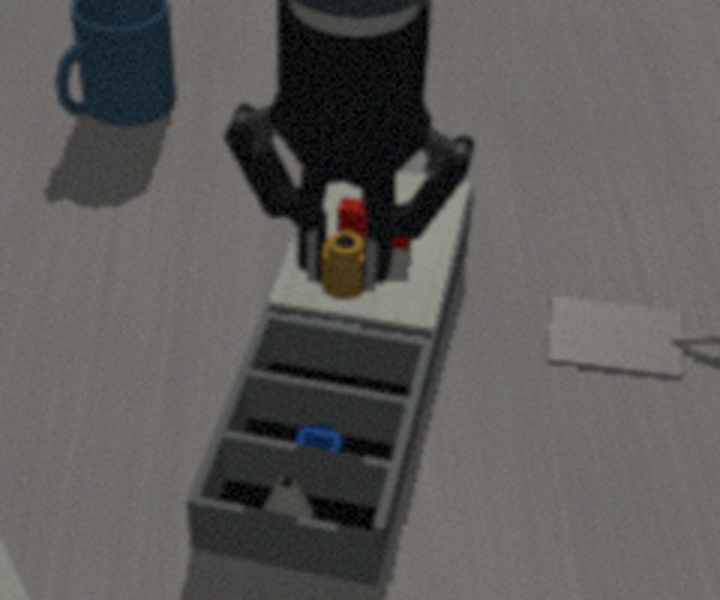

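The coupling (344,265) is held upright above the case and its pocket is empty. Carry it to the tray.

```bash
python3 -m inch '[[[-2,-10,0,0,0,0,0.9],[-3,-20,0,0,0,0,0.9],[-3,-20,0,0,0,0,0.9],[-3,-20,0,0,0,0,0.9],[-3,-20,0,0,0,0,0.9],[-3,-20,0,0,0,0,0.9],[-3,-20,0,0,0,0,0.9],[-3,-20,0,0,0,0,0.9],[-3,-20,0,0,0,0,0.9],[-3,-20,0,0,0,0,0.9],[-3,-20,0,0,0,0,0.9],[-3,-20,0,0,0,0,0.9],[-3,-20,0,0,0,0,0.9],[-3,-20,0,0,0,0,0.9],[-3,-20,0,0,0,0,0.9],[-3,-20,0,0,0,0,0.9],[-3,-20,0,0,0,0,0.9],[-3,-20,0,0,0,0,0.9],[-2,-7,0,0,0,0,0.9],[0,0,0,0,0,0,0.9]]]' && python3 -m inch '[[[0,0,-10,0,0,0,0.9],[0,0,-15,0,0,0,0.9],[0,0,-15,0,0,0,0.9],[0,0,-15,0,0,0,0.9],[0,0,-10,0,0,0,0.9],[0,0,-10,0,0,0,0.9],[0,0,0,0,0,0,0.9]]]'; python3 - <<'E'
from h import *
st()
a=bot.grab_frame("top")["image"];b=bot.grab_frame("side")["image"]
cv2.imwrite("pics/p5.png",cv2.resize(np.hstack([a[220:400,400:600],b[300:480,200:400]]),(800,360),interpolation=2))
E
```

```text
time: 16.4
ee_pos: [0.4666, -0.3428, 0.1098]
tcp_rot: [-0.0, 0.786, 0.619, -0.0]
force: [-0.2, -0.1, -1.3]
grip_width: 0.0259
grip_force: 34.5
time: 17.1
ee_pos: [0.4667, -0.341, 0.0339]
tcp_rot: [-0.001, 0.785, 0.62, -0.0]
force: [-0.6, 0.7, -0.9]
grip_width: 0.0255
grip_force: 34.5
t 17.1 tcp [ 0.4667 -0.341   0.0339] tool y ang -13.42 z [-0.001  0.002 -1.   ] w 0.0255 gf 34.49118733406067 F [-0.6  0.7 -0.9] q [-0.78  0.43 -0.25  0.89  0.    1.03]
```

View pics/p5.png

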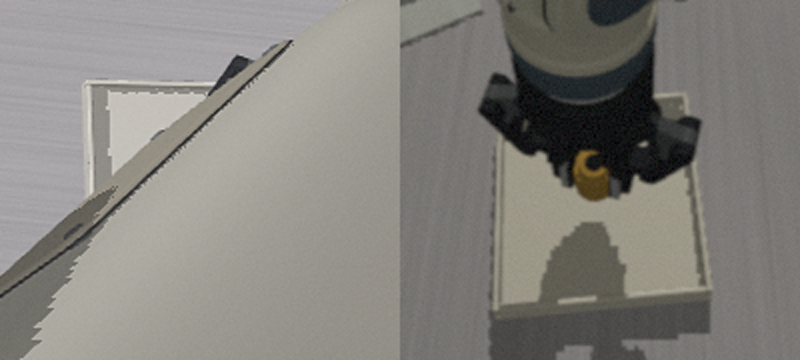

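The coupling (592,175 in the right panel) hangs about 24 mm over the tray floor, inside the rim. Lower, release and rise.

```bash
python3 -m inch '[[[0,0,-8,0,0,0,0.9],[0,0,-7,0,0,0,0.9],[0,0,-5,0,0,0,0.9],[0,0,-2.5,0,0,0,0.9],[0,0,-1,0,0,0,0.9],[0,0,0,0,0,0,0.9],[0,0,0,0,0,0,0.9]]]'; python3 -c "
from h import *
st()"
```

```text
time: 17.9
ee_pos: [0.4673, -0.342, 0.012]
tcp_rot: [0.0, 0.785, 0.619, 0.0]
force: [0.3, -0.1, -0.7]
grip_width: 0.0257
grip_force: 34.5
t 17.9 tcp [ 0.4673 -0.342   0.012 ] tool y ang -13.44 z [ 0. -0. -1.] w 0.0257 gf 34.49116587638855 F [ 0.3 -0.1 -0.7] q [-0.78  0.45 -0.28  0.84 -0.    1.03]
```

```bash
python3 -m inch '[[[0,0,-1,0,0,0,0.9],[0,0,-1,0,0,0,0.9],[0,0,0,0,0,0,0.9]]]'
```

```text
time: 18.2
ee_pos: [0.4672, -0.342, 0.0098]
tcp_rot: [0.0, 0.785, 0.619, 0.0]
force: [0.4, -0.5, -0.1]
grip_width: 0.0254
grip_force: 34.6
```

```bash
python3 -m inch '[[[0,0,0,0,0,0,0.65],[0,0,0,0,0,0,0.6],[0,0,0,0,0,0,0.5],[0,0,0,0,0,0,0.4],[0,0,0,0,0,0,0.4],[0,0,0,0,0,0,0.4],[0,0,10,0,0,0,0.4],[0,0,15,0,0,0,0.4],[0,0,20,0,0,0,0.4],[0,0,25,0,0,0,0.4],[0,0,25,0,0,0,0.4],[0,0,25,0,0,0,0.4],[0,20,20,0,0,0,0.4],[0,30,0,0,0,0,0.4],[0,30,0,0,0,0,0.4],[0,30,0,0,0,0,0.4],[0,30,0,0,0,0,0.4],[0,0,0,0,0,0,0.4],[0,0,0,0,0,0,0.4]]]'; python3 - <<'E'
from h import *
st()
b=bot.grab_frame("side")["image"]
cv2.imwrite("pics/p6.png",b)
E
```

```text
time: 20.1
ee_pos: [0.4674, -0.2016, 0.1507]
tcp_rot: [0.001, 0.785, 0.62, 0.0]
force: [0.5, 0.2, 0.6]
grip_width: 0.0514
grip_force: 0.0
t 20.1 tcp [ 0.4674 -0.2016  0.1507] tool y ang -13.37 z [ 0.001 -0.001 -1.   ] w 0.0514 gf 0.0 F [0.5 0.2 0.6] q [-0.57  0.23 -0.23  1.11 -0.    1.23]
```

View pics/p6.png

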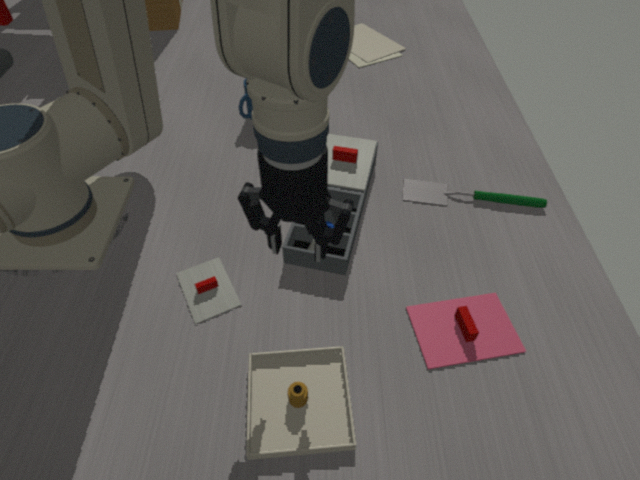

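The coupling stands upright in the middle of the tray (298,393), the cover lies on the deck (345,155), and the gripper is clear of everything.

```bash
python3 -c "
from plant import bot
print(bot.sign_off())"
```

```text
the job is handed in; nothing more can be done
None
```

I slid the cover plate onto the deck without lifting it and stood the brass coupling upright in the middle of the white tray; I handed the job in at about 20 s, and the system did not report a verdict.

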